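Put the scrubber's battery pack on its charger

ROBOT

A 6-joint arm with a two-finger parallel gripper is mounted at the origin on the work surface. World frame = base frame: x ahead of the robot, y to its left, z up, the work surface at z = 0. Lengths are in mm, angles in rad, forces in N, time in s.
With the tool pointing down it reaches from about 325 to 875 mm from the base axis. Payload 4.4 kg.
Tool frame: the origin (TCP) lies on the centre line of the jaws, within the pads' length; the fingertips stand ahead of it and the grasp point (between the pads) lies 6 mm ahead of it (ctrl.tcp_to_tips is the z of the fingertips in the tool frame, in mm); z points along the fingers, y is the line along which they close (so a half turn about z gives the same grasp; the last joint's range is limited). The gripper opens to 85 mm and grips with 20 to 120 N. Pads are 22 mm wide; open, the fingers measure 114 mm over their backs; the gripper's body (76 mm by 85 mm) begins 54 mm behind the grasp point. The pads swing forward as they close: fully open they stand 13 mm farther back than shut.
Start: joints at [-1.399, 0.207, 1.542, -0, 1.393, -0.15], TCP at [182.391, -545.308, 256.282] pointing down, gripper open.
Joint ranges: [-2.73, 2.73], [-0.86, 2.22], [0.23, 2.46], [-1.11, 4.25], [0.08, 2.63], [-2.82, 2.82]. Speed limits (rad/s): [2.79, 2.79, 3.14, 3.14, 3.14, 3.14].

INTERFACE

Orientations are given as a 3x3 rotation matrix whose columns are the frame's x, y, z axes.
In Python, from plant import ctrl, sensors, optics gives the robot as it stands. Calls block until the motion is done:
- ctrl.move_ptp(position, orientation): joint-space move of the TCP to a pose.
- ctrl.move_l(position, rot=None, vel=150, threshold=None): straight line of the TCP; rot=None keeps the orientation; vel is the mean speed in mm/s. With threshold (N) it stops when the force on the tool has changed by that much, and returns True; else False.
- ctrl.set_joints(angles): joint-space move.
- ctrl.gripper_to(opening, force=None): finger opening in mm; force is the grip in N (None keeps the last); returns when the fingers have stopped.
- ctrl.hold(seconds).
- ctrl.solve_ik(position, orientation): joint angles nearest the present ones, or None.
- sensors.read_state(): the state.
- optics.grab_frame(name): name is "scene" or "top" or "wrist"; returns (picture, depth): 480x640x3 uint8, red, green, blue; 480x640 float32, mm along the optical axis (not along the pixel's ray), 0 where there is no reading.
- optics.camera_params(name): a dict with "mtx" (3x3 intrinsics, pixels), "k1" (the pictures are not rectified: a ray, as slopes to the right and down, at radius r is drawn at 1 + k1 r^2 times it, then the intrinsics apply), "R" (3x3) and "t" (3): a world point X has camera coordinates R X + t; the wrist camera has in their place "T_tool_cam" (4x4, takes a point from camera to tool coordinates, whose origin is the TCP and whose axes are the flange's). Camera axes: x right, y down, z forward; pixel columns grow to the right and rows downward; lengths in mm; the calibration is good to about 2 mm. A picture is of the moment at which its call begins: read the wrist's pose just before it. camera_params takes no time and is no camera call.
A pose or a line that the arm cannot do raises ctrl.MotionError and nothing moves.
- ctrl.finish_job(): hands the job in; it is judged then, once.
The state is a dict: "t": time; "q": joint angles; "qvel": joint speeds; "tau": joint torques, N m; "eef_pos": TCP position; "eef_rot": TCP orientation; "force": force on the tool from outside, world axes, zero at the start; "wrist_torque": the same for the moment, N m; "grip_width": finger opening in mm; "grasp_force": force on a finger pad.
Only numpy, scipy, OpenCV 4.12 (cv2) and the standard library are available. Lean on these libraries where they do the work, as an engineer would, in place of code of your own. Each camera call takes 0.05 s, during which the arm holds its last target. There are 200 camera calls.

TASK

The battery pack of the cordless scrubber lies flat on the tiled ledge: stand it upright on the ledge on its narrow plug end and let go of it, because the charger's two splash guards leave no room for a slanted hand. Then take it again from above, plug it gently into the charger's rectangular well until its shoulder sits fully home, and let go. Leave the nail brush and the scoop where they lie.

Things in the scene. Friction and masses are not known exactly. Their poses are not given: they have to be found in the camera images.
- pack: battery pack, a stepped block 130 mm long, 0.3 kg: black body 40 (x) x 56 (y) x 85 mm long (z), then on the same axis a grey plug 30 (x) x 42 (y) x 45 mm long whose last 4 mm is 2 mm smaller on each side. Origin mid-length on the long axis; +z runs from plug to head; shoulder (body meets plug) at z = -20 mm. Starts lying on a broad face, x axis vertical, origin 20 mm above the ledge
- pack_plug (a point): centre of the pack's plug end face, 65 mm from its origin along -z; same axes as the pack
- pack_head (a point): centre of the pack's head end face, 65 mm from its origin along +z; same axes as the pack
- charger: grey charger fixed to the ledge: block 116 (x) x 100 (y) x 55 mm high, origin under its centre, z up. A splash guard 6 mm thick, 100 mm wide stands at each x end, inner faces 50 mm from the well's centre, tops 150 mm above the ledge; open to +y, -y and above. Fully home, the pack's shoulder rests on the block's top, its plug end 45 mm below the mouth, its head 140 mm above the ledge
- well (a point): centre of the well's mouth, in the middle of the charger's top, 55 mm above the ledge, axes as the charger. The well is 32 (x) x 44 mm (y), 50 mm deep; the plug goes in either way round, pack x along charger x
- nail_brush: green nail brush, 95 x 42 x 41 mm high, loose on the ledge; bystander; origin at the centre of its underside
- scoop: white measuring scoop: cup 55 x 48 x 34 mm high with a handle reaching 106 mm along -x, loose on the ledge; bystander; origin under the cup's centre
Mind the look-alikes: they are no part of the job. Of the things that look like the pack, the largest one is meant.

How it is judged:
By the outcome, as a careful person would: the job done as asked, in the order asked, and still so for the second after the job is handed in, with the robot touching nothing.
It also fails if it takes over 62 s, if anything falls off the work surface, if the arm or the gripper's body presses on something with over 40 N, if the wrist force passes 120 N, or if a joint passes its speed limit or range.

## Working session

There is one attempt and no reset: what is moved stays moved. The work goes in short steps, each a Python script; the robot and the scene stay as the last script left them, time stands still between calls to the robot, and variables do not carry over. Pictures are saved under pics/ and viewed, at most 10 in all, crops included, and the job is handed in when it is done.

```bash
mkdir -p pics; ls
python3 - <<'E'
from plant import ctrl,sensors,optics
import cv2,numpy as np
a=[]
for n in("scene","top"):
    p,d=optics.grab_frame(n);np.savez(f"pics/{n}.npz",p=p,d=d);cv2.imwrite(f"pics/{n}.png",p[:,:,::-1])
    c=optics.camera_params(n);print(n,c,(d>0).mean())
print(optics.camera_params("wrist"),ctrl.tcp_to_tips,sensors.read_state())
E
```

```text
pics
scene {'mtx': array([[441.77607246,   0.        , 323.27445639],
       [  0.        , 441.77607246, 238.79306435],
       [  0.        ,   0.        ,   1.        ]]), 'k1': -0.09311780550357489, 'R': array([[-0.52899277,  0.84856406,  0.0102803 ],
       [ 0.64291611,  0.40864065, -0.64782072],
       [-0.55391833, -0.33608311, -0.76172346]]), 't': array([ 251.42822647, -358.570724  , 1352.96332334])} 0.995966796875
top {'mtx': array([[576.50313178,   0.        , 327.54291189],
       [  0.        , 576.50313178, 229.15831502],
       [  0.        ,   0.        ,   1.        ]]), 'k1': -0.09748935897007606, 'R': array([[ 0.02048066, -0.9991477 ,  0.03583885],
       [-0.99807204, -0.02253299, -0.05783139],
       [ 0.05858966, -0.03458533, -0.99768287]]), 't': array([ 21.91280192, 556.65913011, 986.33172422])} 0.996015625
{'mtx': array([[399.2376937 ,   0.        , 319.39123397],
       [  0.        , 399.2376937 , 243.69529449],
       [  0.        ,   0.        ,   1.        ]]), 'k1': -0.07874749902324614, 'T_tool_cam': array([[-7.09725207e-05, -9.49357821e-01, -3.14196949e
[... 385 characters left out ...]
       1.39347543e+00, -1.50524819e-01]), 'qvel': array([-0.00017239, -0.00315866, -0.00456956, -0.00224566, -0.00037575,
       -0.00041465]), 'tau': array([-2.53340322e-04, -3.84091330e+01, -2.92546821e+01, -1.77801148e-04,
        4.89388680e-03,  2.08421159e-05]), 'eef_pos': array([ 182.2782784 , -544.68920316,  255.22472883]), 'eef_rot': array([[ 9.48348486e-01,  3.17230247e-01, -3.46109505e-04],
       [ 3.17230279e-01, -9.48346369e-01,  2.02854910e-03],
       [ 3.15285442e-04, -2.03356789e-03, -9.99997883e-01]]), 'force': array([-0.14388943, -0.45255193, -0.4615747 ]), 'wrist_torque': array([-0.02863294,  0.03374553, -0.03353748]), 'grasp_force': 0.0, 'grip_width': 85.12190082487233}
```

View pics/scene.png

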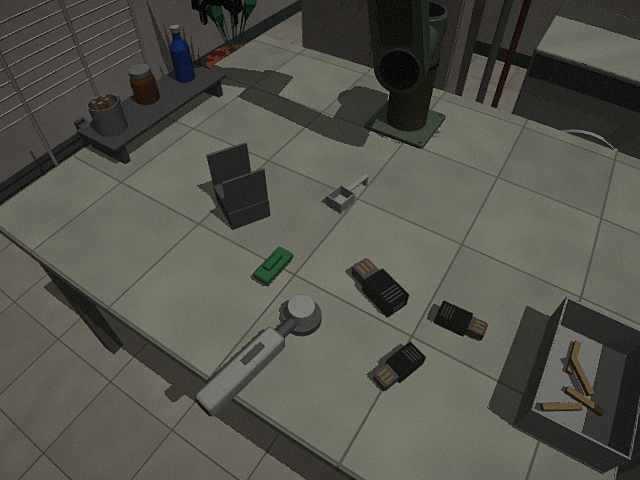

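View pics/top.png

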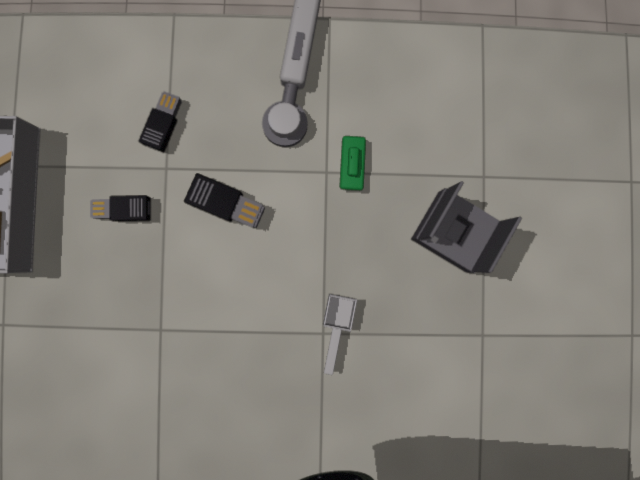

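The target is the largest pack: its body is at about (213,196) in the top view, with the plug at (250,211) pointing right. The charger's well is at about (460,228), the brush at (353,163) and the scoop at (340,315). Next I'll measure them.

```bash
cat > h.py <<'E'
import numpy as np,cv2
from plant import ctrl,sensors,optics
def cloud(n,d,R=None,t=None):
    """world points (HxWx3) from a depth picture; R,t camera->world for the wrist"""
    c=optics.camera_params(n)
    v,u=np.mgrid[0:480,0:640].astype(np.float32)
    s=cv2.undistortPoints(np.dstack([u,v]).reshape(-1,1,2),c["mtx"],np.array([c["k1"],0,0,0.])).reshape(480,640,2)
    P=np.dstack([s*d[...,None],d])
    if R is None: return (P-c["t"])@c["R"]
    return P@R.T+t
def wrist():
    s=sensors.read_state();p,d=optics.grab_frame("wrist")
    T=optics.camera_params("wrist")["T_tool_cam"];E=s["eef_rot"]
    return p,d,cloud("wrist",d,E@T[:3,:3],E@T[:3,3]+s["eef_pos"])
def rect(W,lo,hi,c,r):
    """min-area rectangle of the points in a height band near c"""
    m=(W[...,2]>lo)&(W[...,2]<hi)&(np.hypot(W[...,0]-c[0],W[...,1]-c[1])<r)
    k=cv2.morphologyEx(m.astype(np.uint8),cv2.MORPH_OPEN,np.ones((3,3)))>0
    Q=W[k];b=cv2.minAreaRect(Q[:,:2].astype(np.float32))
    return b,np.median(Q[:,2]),len(Q)
E
python3 - <<'E'
from h import *
W={}
for n in("top","scene"):
    f=np.load(f"pics/{n}.npz");W[n]=cloud(n,f["d"])
t=W["top"];P=t[196,213];C=t[232,475];print("pack",P,"plug",t[211,250],"well rim",C,"brush",t[163,353],"scoop",t[315,340],"others",t[122,160],t[208,120],"scrubber",t[118,284],"table",t[260,250])
for n in W:
    w=W[n]
    print(n,"floor",np.median(w[(np.hypot(*(w[...,:2]-P[:2]).transpose(2,0,1))<150)][:,2]))
    print(" body",rect(w,36.5,48,P,75));print(" all",rect(w,15,48,P,95))
    print(" block",rect(w,48,62,C,90));print(" guards",rect(w,142,156,C,100))
E
```

```text
pack [606.5228586  230.21335018  40.54021337] plug [582.66991893 167.0060966   37.72503008] well rim [ 554.67155681 -215.50470069   53.35093773] brush [668.93611541  -6.48811314  40.84808454] scoop [406.70107679   8.47621336   1.67782148] others [734.15161728 328.21607362  32.6825411 ] [583.49639408 391.45213991  30.70840021] scrubber [741.46421695 112.987551    50.66683884] table [499.69181107 168.22183514   1.72380566]
top floor 0.08630525580752416
 body (((605.9462890625, 232.471435546875), (84.14717102050781, 56.129974365234375), 67.7740707397461), np.float64(39.68972059887151), 1512)
 all (((597.37841796875, 211.85015869140625), (130.5090789794922, 56.495792388916016), 67.77748107910156), np.float64(38.68141132890032), 2318)
 block (((554.7698364257812, -193.6661376953125), (92.92888641357422, 102.59909057617188), 59.050445556640625), np.float64(54.42817677484306), 2514)
 guards (((557.4357299804688, -188.61944580078125), (113.53304290771484, 99.5981674194336), 60.73723220825195), np.float64(148.70623478714063), 558)
scene floor 0.7695453889338149
 body (((604.79443359375, 231.5007781982422), (87.69491577148438, 56.50568389892578), 68.25212097167969), np.float64(40.30717676491332), 913)
 all (((596.6857299804688, 210.67144775390625), (133.2398223876953, 57.416831970214844), 67.74005889892578), np.float64(38.833749637126225), 1575)
 block (((592.1736450195312, -192.55784606933594), (129.628662109375, 64.90266418457031), 88.28887176513672), np.float64(54.91648369331948), 281)
 guards (((557.0509033203125, -188.61021423339844), (117.2362060546875, 97.68022918701172), 59.378936767578125), np.float64(148.01328663597118), 342)
```

```bash
cat >> h.py <<'E'
def tool(phi,a,s=1):
    """tool pointing down, tilted a from vertical towards heading -phi ; y horizontal, s picks the half turn"""
    h=np.array([np.cos(phi),np.sin(phi),0]);z=-np.cos(a)*np.array([0,0,1])-np.sin(a)*h
    y=s*np.cross([0,0,1],h);return np.column_stack([np.cross(y,z),y,z])
def tcp(g,R): return np.asarray(g,float)-6*R[:,2]
E
python3 - <<'E'
from h import *
phi=np.radians(67.8);pc=np.radians(60)
h=np.array([np.cos(phi),np.sin(phi),0])
G=np.array([597,211,27])+35*h
S=np.array([540,110,100.])
for s in(1,-1):
  for a in(30,45,55):
    a=np.radians(a);R=tool(phi,a,s);ok=[]
    ok.append(ctrl.solve_ik(tcp(G,R),R));ok.append(ctrl.solve_ik(tcp(G,R)-120*R[:,2],R))
    # upright: rotate +90 deg => tilt a-90
    R2=tool(pc,a-np.pi/2,s);ok.append(ctrl.solve_ik(tcp(S,R2),R2));ok.append(ctrl.solve_ik(tcp(S,R2)-120*R2[:,2],R2))
    R3=tool(pc,0,s);ok.append(ctrl.solve_ik(tcp([540,110,110],R3),R3));ok.append(ctrl.solve_ik(tcp([557,-188.6,240],R3),R3))
    print(s,np.degrees(a),[None if q is None else np.round(q,2).tolist() for q in ok])
E
```

```text
1 29.999999999999996 [[0.41, 0.87, 1.13, -0.36, 1.54, -2.26], [0.46, 0.85, 0.93, -0.34, 1.76, -2.29], [-0.47, 0.41, 2.06, 1.26, 1.14, 2.32], [-0.72, 0.25, 2.1, 1.06, 1.34, 2.38], [0.04, 0.31, 1.72, -0.0, 1.1, -2.57], None]
1 45.0 [[0.46, 1.03, 0.95, -0.5, 1.78, -2.24], [0.52, 1.09, 0.63, -0.5, 2.03, -2.31], [-0.36, 0.29, 2.03, 1.01, 0.97, 2.64], [-0.56, 0.07, 2.05, 0.85, 1.22, 2.71], [0.04, 0.31, 1.72, -0.0, 1.1, -2.57], None]
1 55.0 [[0.49, 1.14, 0.82, -0.6, 1.94, -2.26], [0.55, 1.28, 0.39, -0.65, 2.21, -2.39], None, None, [0.04, 0.31, 1.72, -0.0, 1.1, -2.57], None]
-1 29.999999999999996 [[0.41, 0.87, 1.13, -0.36, 1.54, 0.88], [0.46, 0.85, 0.93, -0.34, 1.76, 0.85], [-0.47, 0.41, 2.06, 1.26, 1.14, -0.82], [-0.72, 0.25, 2.1, 1.06, 1.34, -0.76], [0.04, 0.31, 1.72, -0.0, 1.1, 0.57], [-0.47, 0.24, 1.52, -0.0, 1.38, 0.05]]
-1 45.0 [[0.46, 1.03, 0.95, -0.5, 1.78, 0.9], [0.52, 1.09, 0.63, -0.5, 2.03, 0.83], [-0.36, 0.29, 2.03, 1.01, 0.97, -0.5], [-0.56, 0.07, 2.05, 0.85, 1.22, -0.43], [0.04, 0.31, 1.72, -0.0, 1.1, 0.57], [-0.47, 0.24, 1.52, -0.0, 1.38, 0.05]]
-1 55.0 [[0.49, 1.14, 0.82, -0.6, 1.94, 0.88], [0.55, 1.28, 0.39, -0.65, 2.21, 0.75], [-0.27, 0.25, 1.98, 0.78, 0.91, -0.24], [-0.43, 0.02, 1.99, 0.67, 1.16, -0.19], [0.04, 0.31, 1.72, -0.0, 1.1, 0.57], [-0.47, 0.24, 1.52, -0.0, 1.38, 0.05]]
```

```bash
cat >> h.py <<'E'
def well(W,c,r=75):
    """mouth of the well: hole in the patch of points at block-top height"""
    z0=np.median(W[(abs(W[...,2]-55)<8)&(np.hypot(W[...,0]-c[0],W[...,1]-c[1])<r)][:,2])
    m=((abs(W[...,2]-z0)<4)&(np.hypot(W[...,0]-c[0],W[...,1]-c[1])<r)).astype(np.uint8)
    cs,hi=cv2.findContours(m,cv2.RETR_CCOMP,cv2.CHAIN_APPROX_NONE)
    hs=[k for k,i in zip(cs,hi[0]) if i[3]>=0]
    k=max(hs,key=cv2.contourArea)[:,0]
    return cv2.minAreaRect(W[k[:,1],k[:,0],:2].astype(np.float32)),z0
E
python3 - <<'E'
from h import *
C=np.array([557,-188.6,0])
for i,dy in enumerate((0,80,-80)):
    R=tool(np.radians(60+dy),0,-1)
    ctrl.move_ptp(C-[*(30*R[:2,0]),-300],R);ctrl.hold(.3)
    p,d,W=wrist();np.savez(f"pics/w{i}.npz",p=p,W=W)
    cv2.imwrite(f"pics/w{i}.png",p[:,:,::-1])
    try: print(well(W,C),rect(W,142,156,C,100))
    except Exception as e: print(e)
print(sensors.read_state()["t"])
E
```

```text
(((558.20556640625, -188.76678466796875), (32.92063522338867, 45.220401763916016), 61.39585876464844), np.float64(55.52822135461986)) (((558.2901000976562, -188.93414306640625), (111.7307357788086, 99.1094741821289), 60.337276458740234), np.float64(150.05511239207212), 2872)
(((558.2662963867188, -188.4696807861328), (33.64889907836914, 45.00642013549805), 60.43949890136719), np.float64(55.590413487412945)) (((557.7052001953125, -188.46983337402344), (112.73097229003906, 99.6972885131836), 60.5802001953125), np.float64(150.04714495622807), 2940)
(((558.1587524414062, -188.88108825683594), (34.04365921020508, 45.58525085449219), 59.838775634765625), np.float64(55.5454970375074)) (((558.3832397460938, -188.8961639404297), (112.81079864501953, 99.17692565917969), 60.2867431640625), np.float64(150.03945306821254), 2954)
6.5333
```

View pics/w0.png

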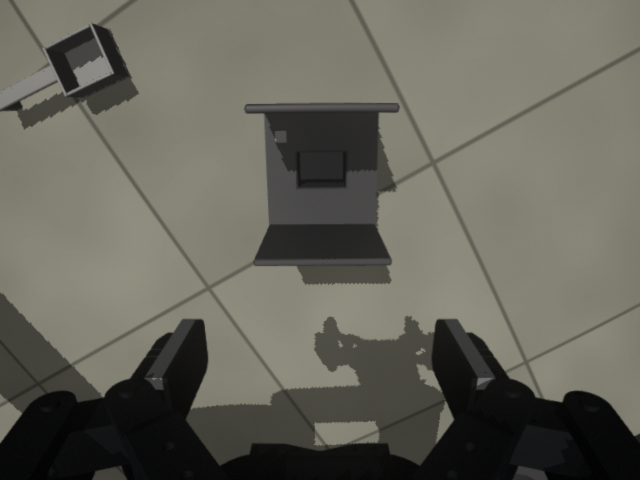

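The well is at about (322,168) in the wrist view, between the guard tops at rows 107 and 262. The three views agree on (558.2, −188.7) at 60.4°. Next I'll take a closer look at the pack and grasp it.

```bash
cat > g.py <<'E'
from h import *
P=np.array([597,211,0]);a=np.radians(45)
R=tool(np.radians(67.8),0,-1)
ctrl.move_ptp(P-[*(30*R[:2,0]),-280],R);ctrl.hold(.3)
p,d,W=wrist();cv2.imwrite("pics/w3.png",p[:,:,::-1])
b=rect(W,15,48,P,95)[0];bb=rect(W,37,48,P,85);print(b,bb)
(cx,cy),(w,l),an=b;an=an if w>l else an+90
phi=np.radians((an+90-67.8)%180-90+67.8)
h=np.array([np.cos(phi),np.sin(phi),0]);print(np.degrees(phi))
assert np.dot(np.array(bb[0][0])-[cx,cy],h[:2])>10
R=tool(phi,a,-1);G=np.array([cx,cy,27])+35*h;np.savez("pack.npz",G=G,phi=phi)
ctrl.move_ptp(tcp(G,R)-110*R[:,2],R)
ctrl.move_l(tcp(G,R)-30*R[:,2],vel=150)
print(ctrl.move_l(tcp(G,R),vel=60,threshold=8))
ctrl.gripper_to(40,60)
s=sensors.read_state();print(s["t"],s["eef_pos"],tcp(G,R),s["grip_width"],s["grasp_force"],s["force"])
p,d=optics.grab_frame("scene");cv2.imwrite("pics/s1.png",p[120:420,200:600,::-1])
E
python3 g.py
```

```text
((598.7202758789062, 211.7551727294922), (129.17230224609375, 56.5069694519043), 68.10242462158203) (((606.9974975585938, 232.495361328125), (84.54320526123047, 56.36992645263672), 68.13973236083984), np.float64(40.51926799520203), 6161)
68.10242462158203
False
10.8667 [614.07284245 248.80915672  31.85725634] [613.35576058 248.16653683  31.24264069] 55.007730086742626 64.66732263565063 [1.85530913 1.7005955  0.82423618]
```

View pics/s1.png

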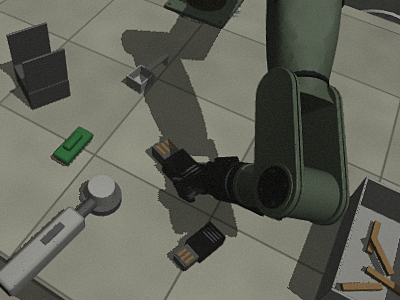

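The pads hold the pack's body, at about (178,160) in the crop. Now I'll lift it and turn it upright.

Run:
```python
from h import *
f=np.load("pack.npz");phi=float(f["phi"]);pc=np.radians(60.4)
s=sensors.read_state();G=s["eef_pos"]+6*s["eef_rot"][:,2]
R=tool(phi,np.radians(45),-1)
ctrl.move_l(s["eef_pos"]+[0,0,150],vel=180)
print(sensors.read_state()["grip_width"],sensors.read_state()["force"])
h=np.array([np.cos(pc),np.sin(pc),0]);A=np.array([540,110,0]) # axis of the standing pack
Gs=A-(G[2]-20)*h+[0,0,100]
G0=G+[0,0,150];G1=Gs+[0,0,40]
for k in(1/3,2/3,1):
    Rk=tool(phi+k*(pc-phi),np.radians(45-90*k),-1)
    g=G0+k*(G1-G0)
    ctrl.move_l(tcp(g,Rk),Rk,vel=150)
ctrl.hold(.3)
s=sensors.read_state();print(s["t"],s["eef_pos"],s["grip_width"],s["grasp_force"],s["force"])
np.savez("stand.npz",A=A,Gs=Gs,pc=pc)
for n in("scene","top"):
    p,d=optics.grab_frame(n);W=cloud(n,d)
    if n=="scene":cv2.imwrite("pics/s2.png",cv2.resize(p[120:360,250:570,::-1],None,fx=2,fy=2))
    np.savez(f"pics/{n}2.npz",p=p,W=W)
```

```text
55.54431370885722 [-0.18987345 -0.90463056 -3.91149695]
14.35 [534.65360931 100.40762402 144.85950397] 55.325103834444356 64.23640966415405 [-0.19243392  0.97196108 -4.38933437]
```

View pics/s2.png

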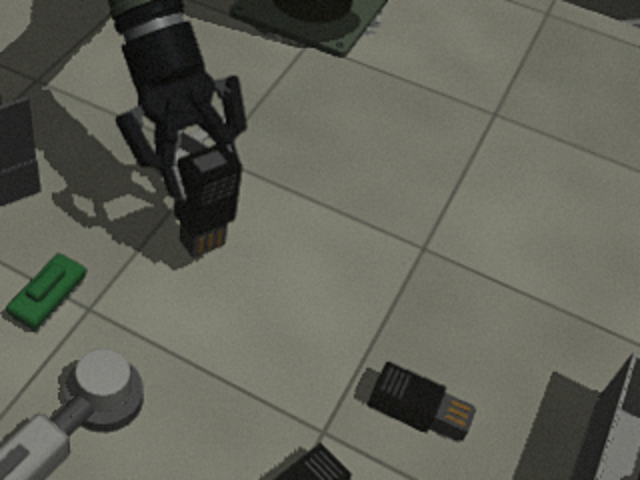

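The pack hangs roughly upright at (210,195) in the crop, plug down. I'll check its tilt before lowering it.

Run:
```python
from h import *
f=np.load("stand.npz");A,pc=f["A"],float(f["pc"]);h=np.array([np.cos(pc),np.sin(pc),0]);l=np.array([-h[1],h[0],0])
W=np.load("pics/scene2.npz")["W"].reshape(-1,3);D=W-A
m=(D@h>8)&(D@h<32)&(abs(D@l)<22)&(D[:,2]>92)&(D[:,2]<160);Q=W[m]
c=np.polyfit(Q[:,2],(Q-A)@h,1);print(m.sum(),"face tilt deg",np.degrees(np.arctan(c[0])),"at z130",np.polyval(c,130))
W=np.load("pics/top2.npz")["W"].reshape(-1,3);D=W-A
m=(abs(D@h)<40)&(abs(D@l)<20)&(W[:,2]>160)&(W[:,2]<180);Q=W[m]
k=np.linalg.lstsq(np.c_[(Q-A)@h,(Q-A)@l,np.ones(len(Q))],Q[:,2],rcond=None)[0];print(m.sum(),"head slopes deg",np.degrees(k[:2]),k[2],((Q-A)@h).min(),((Q-A)@h).max())
```

```text
393 face tilt deg 0.334960429976252 at z130 19.167092382302272
738 head slopes deg [-0.07932094 -0.40398563] 168.88201659033285 -19.82096537320777 20.237587571679683
```

Run:
```python
from h import *
f=np.load("stand.npz");A,Gs,pc=f["A"],f["Gs"],float(f["pc"])
R=tool(pc,np.radians(-45),-1)
ctrl.move_l(tcp(Gs,R)+[0,0,10],vel=60)
print(ctrl.move_l(tcp(Gs,R)-[0,0,6],vel=15,threshold=4))
s=sensors.read_state();print(s["t"],s["eef_pos"]-tcp(Gs,R),s["force"])
ctrl.gripper_to(85);ctrl.hold(.2)
s=sensors.read_state();ctrl.move_l(s["eef_pos"]-110*R[:,2],vel=150)
R3=tool(pc,0,-1)
ctrl.move_ptp(A-[*(30*R3[:2,0]),-330],R3);ctrl.hold(.3)
p,d,W=wrist();cv2.imwrite("pics/w4.png",p[:,:,::-1])
print(rect(W,120,140,A,60),sensors.read_state()["t"])
p,d=optics.grab_frame("top");print(rect(cloud("top",d),120,140,A,60))
```

```text
True
15.7667 [ 0.10089048 -0.01818779  1.23139845] [-2.23952802 -1.48631571  4.7264795 ]
(((539.9017944335938, 110.42726135253906), (39.56657409667969, 56.435028076171875), 59.9018440246582), np.float64(130.46473791167398), 3522) 18.525
(((0.0, 0.0), (0.0, 0.0), 0.0), np.float64(nan), 0)
  return _methods._mean(a, axis=axis, dtype=dtype,
  ret = ret.dtype.type(ret / rcount)
```

View pics/w4.png

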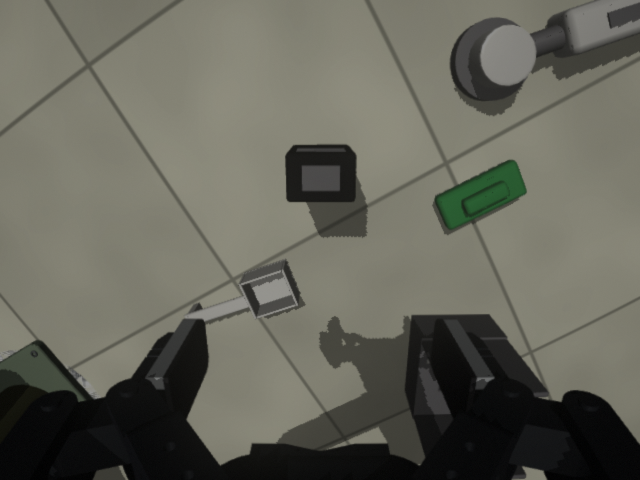

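The pack stands alone and upright, head at (321,173), pose (539.9, 110.4) at 59.9°. The brush and scoop haven't moved. Now I'll regrasp from above and carry it to the well.

```bash
cat > ins.py <<'E'
from h import *
ang=np.radians(60.4);R=tool(ang,0,-1);R0=tool(np.radians(60.1),0,-1)
P=np.array([539.9,110.4,0]);C=np.array([558.2,-188.7,0])
ctrl.move_ptp(tcp(P+[0,0,190],R0),R0)
print(ctrl.move_l(tcp(P+[0,0,110],R0),R0,vel=80,threshold=8))
ctrl.gripper_to(40,60)
s=sensors.read_state();print(s["t"],s["eef_pos"],s["grip_width"],s["grasp_force"])
z=s["eef_pos"][2]
ctrl.move_l(s["eef_pos"]+[0,0,195],vel=200)
ctrl.move_l([C[0],C[1],z+195],R,vel=180)
ctrl.move_l([C[0],C[1],z+65],vel=120);ctrl.hold(.3)
F0=sensors.read_state()
hit=ctrl.move_l([C[0],C[1],z+9],vel=20,threshold=10)
s=sensors.read_state();print(hit,s["t"],s["eef_pos"]-[C[0],C[1],z],s["force"]-F0["force"],s["wrist_torque"]-F0["wrist_torque"],s["grip_width"])
E
python3 ins.py
```

```text
False
20.7167 [540.70008563 110.42780799 116.86395559] 55.249768856314375 64.96702194213867
False 28.15 [ 0.03852487 -0.02719234  9.96661074] [-1.89725522  0.29155418  9.89224796] [0.31567141 0.84150295 0.0411383 ] 55.56590059031151
```

Run:
```python
from h import *
s=sensors.read_state();p=s["eef_pos"]
print(ctrl.move_l(p-[0,0,3],vel=10,threshold=12))
s=sensors.read_state();print(s["eef_pos"]-p,s["force"])
ctrl.gripper_to(85);ctrl.hold(.3)
p=sensors.read_state()["eef_pos"];ctrl.move_l(p+[0,0,40],vel=80);ctrl.move_l(p+[0,0,190],vel=180)
C=np.array([558.2,-188.7,0]);R=tool(np.radians(60.4),0,-1)
ctrl.move_ptp(C-[*(30*R[:2,0]),-340],R);ctrl.hold(.3)
q,d,W=wrist();cv2.imwrite("pics/w5.png",q[:,:,::-1])
m=(np.hypot(*(W[...,:2]-C[:2]).transpose(2,0,1))<18)&(W[...,2]>120)
Q=W[m];print("head",np.median(Q[:,2]),np.linalg.lstsq(np.c_[Q[:,:2]-C[:2],np.ones(len(Q))],Q[:,2],rcond=None)[0],"guards",rect(W,146,156,C,100)[1],sensors.read_state()["t"])
```

```text
True
[ 0.01151314 -0.01147235  0.01762698] [0.51071925 0.37811798 3.37422527]
head 140.88474646296737 [ -1.62774125  -2.86363935 156.56742598] guards 150.13201714430033 31.3417
```

View pics/w5.png

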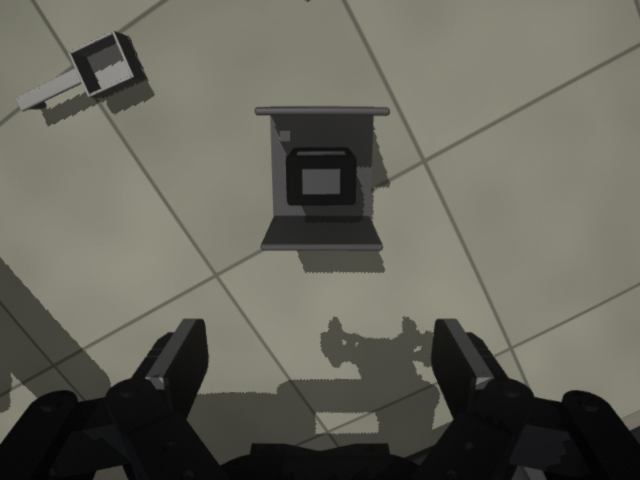

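Run:
```python
from h import *
C=np.array([558.2,-188.7,0]);q,d,W=wrist()
m=(np.hypot(*(W[...,:2]-C[:2]).transpose(2,0,1))<18)&(abs(W[...,2]-140)<6)
Q=W[m];k=np.linalg.lstsq(np.c_[Q[:,:2]-C[:2],np.ones(len(Q))],Q[:,2],rcond=None)[0];print(k,rect(W,136,145,C,45)[0])
if abs(k[:2]).max()<.02 and abs(k[2]-140.4)<1: ctrl.finish_job();print("done")
```

```text
[-1.48074109e-03 -2.78273496e-03  1.40769467e+02] ((557.4653930664062, -189.05615234375), (38.85837173461914, 56.13228225708008), 60.347900390625)
the job is handed in; nothing more can be done
done
```

The battery pack was stood upright on its plug end and released, then taken again from above, plugged fully home in the charger and let go. The brush and scoop were not touched, and the job is handed in at about 31 s.

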